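# Seat the blank drawer and index the marking unit to its third stop

### The job

The steel marking unit on the smithy bench is to be set for its next punch. First push its open drawer fully home until its catch snaps in; only then grip the winged dial on top, turn it clockwise (seen from above) by feel, counting the clicks, to the third stop from where it stands, never on past that stop, and finish while still gripping it steadily there: do not let go. The hammer and the other things lying about and on the unit stay where they are.

Things in the scene. Friction and masses are not known exactly. Their poses are not given: they have to be found in the camera images.
- unit: Marking unit: grey sheet-steel box fixed to the bench, 220 deep (x) x 200 wide (y) x 85 mm high. Origin: centre of its underside, on the dial's vertical axis. Its +x points from drawer front to back, z up; the drawer opens towards -x. On top a round aluminium index plate, 100 across, 6 thick, with a black dash for each of six stops; a loose block and washer lie on its back corners.
- drawer_face (a point): Point on the outer face of the drawer's grey front, mid-width, 60 mm above the bench; moves with the drawer. The front is flat, 196 wide, 15 thick, from 12 to 82 mm above the bench; no handle (the dark strip low on it is flat). Axes as the unit's: push along +x. When home it is 125 mm on the -x side of the unit's origin.
- drawer (a joint): Drawer opening in m: 0 is fully home, 0.05 to 0.085 at the start. Slides with about 1.5 N of friction; in the last 18 mm a spring catch resists with some 5 N, and past its crest (8 mm from home) it snaps the drawer home and keeps it there.
- dial_grip (a point): Grip point on the dial's vertical axis, 125 mm above the bench. Dark steel dial: a disc 48 across, 8 thick (underside 91 mm above the bench), on it an upright wing 58 long x 16 thick, top at 143 mm; grip across the 16. The point turns with the dial: x along the wing, -x to the end with the light pointer line. At the start the wing lies along the unit's x, pointer to the drawer side.
- dial (a joint): Turn of the dial in rad, clockwise from above positive; 0 at the start, against an end stop. A click every 0.4189 rad (24 degrees): first stop 0.419, second 0.838, third 1.257; then 1.676 and 2.094 (end). About 0.15 N m takes it from one stop to the next; each detent draws it in and, let go, it rests at the nearest stop.
- hammer: Hammer, 260 long, lying left of the unit and along it; a bystander, to be left alone.
- wrench: Open-ended wrench, 180 long, lying right of the unit and along it; a bystander, to be left alone.
- tin: Closed steel can, 64 across, 100 high, right of the unit, origin under its middle; a bystander, to be left alone.
- collar: Steel collar, 64 outside, 22 high, left of the unit, origin under its middle; a bystander, to be left alone.
- mug: White mug, 80 across, 90 high, left of the unit, origin under its middle; a bystander, to be left alone.
- gauge_block: Steel block 30 x 30 x 20 high, on the unit's top, back left corner, origin under its middle; a bystander, to be left alone.
- washer: Thick brass washer, 36 across, 10 high, on the unit's top, back right corner, origin under its middle; a bystander, to be left alone.

How it is judged (in metres and radians):
On the way, in this order (a step that is already met when the one before it is completed fails the run):
1. the drawer is pushed home and seated, the dial still at its first rest (value of joint drawer below 0.004 m and value of joint dial below 0.2 rad), for 0.2 s.
2. the dial is gripped and stands at its third stop, the drawer still home (value of joint drawer below 0.004 m and value of joint dial between 1.157 and 1.357 rad and contact force between the fingers and dial above 3 N and distance between the grasp point and dial_grip below 0.04 m), for 0.2 s.
At the end, for the whole second after the job is handed in: The drawer is within 4 mm of home; the dial is at its third stop, 1.257 rad within 0.1 rad, at rest, with the fingers still gripping it (more than 3 N, grasp point within 40 mm of the grip point); every bystander within 30 mm of where it was (all of step 2 and velocity of joint dial between -0.1 and 0.1 rad/s and distance of each of hammer, wrench, tin, collar, mug, gauge_block, washer from where it was at the start of the episode below 0.03 m); the arm keeps its last pose, push and grip.
It fails at once if the dial is turned past the third stop towards the fourth (beyond 1.47 rad) (value of joint dial above 1.47 rad).
It fails at once if the dial is turned while the drawer is not home (value of joint dial above 0.25 rad and value of joint drawer above 0.008 m).
It fails at once if a bystander is shoved or knocked away by more than 40 mm (distance of any of hammer, wrench, tin, collar, mug, gauge_block, washer from where it was at the start of the episode above 0.04 m).
It also fails if it takes over 51 s, if anything falls off the work surface, if the arm or the gripper's body presses on something with over 40 N, if the wrist force passes 120 N, or if a joint passes its speed limit or range.

### The arm

A 6-joint arm with a two-finger parallel gripper is mounted at the origin on the work surface. World frame = base frame: x ahead of the robot, y to its left, z up, the work surface at z = 0. Lengths are in mm, angles in rad, forces in N, time in s.
With the tool pointing down it reaches from about 275 to 825 mm from the base axis. Payload 4.9 kg.
Tool frame: the origin (TCP) lies at the very end of the fingers, on their centre line; the grasp point (between the pads) lies 19 mm behind it; z points along the fingers, y is the direction in which the jaws open and shut (so a half turn about z gives the same grasp; the last joint's range is limited). The gripper opens to 85 mm and grips with 20 to 120 N. Pads are 22 mm wide; open, the fingers measure 114 mm over their backs; the gripper's body (76 mm by 85 mm) begins 54 mm behind the grasp point. The pads swing forward as they close: fully open they stand 13 mm farther back than shut.
Start: joints at [1.001, 0.326, -0.193, 1.052, 0, 1.437], TCP at [232.172, 498.613, 196.081] pointing down, gripper open.
Joint ranges: [-2.65, 2.65], [-0.97, 1.79], [-1.3, 1.35], [-1.93, 2.1], [-1.47, 1.37], [-3.14, 3.14]. Speed limits (rad/s): [2.57, 2.57, 3.14, 3.14, 3.14, 3.14].

### API

Orientations are given as [roll, pitch, yaw] about the fixed x, y, z axes, in that order (R = Rz(yaw) Ry(pitch) Rx(roll)).
In Python, from bench import bot, solve_ik, imaging gives the robot as it stands. Calls block until the motion is done:
- bot.move_ptp(position, orientation): joint-space move of the TCP to a pose.
- bot.movel(position, rot=None, max_speed=150, threshold=None): straight line of the TCP; rot=None keeps the orientation; max_speed is the mean speed in mm/s. With threshold (N) it stops when the force on the tool has changed by that much, and returns True; else False.
- bot.move_j(angles): joint-space move.
- bot.grip(opening, effort=None): opening from 0.0 (shut) to 1.0 (fully open); effort is the grip in N (None keeps the last); returns when the fingers have stopped.
- bot.dwell(seconds).
- solve_ik(position, orientation): joint angles nearest the present ones, or None.
- bot.get_state(): the state.
- imaging.capture(name): name is "scene" or "top"; returns the picture (400x640x3 uint8, blue, green, red); there is no depth.
- imaging.camera_model(name): a dict with "K" (3x3 intrinsics, pixels), "position" and "rotation" of the camera in the world. Camera axes: x right, y up, looking along -z (the intrinsics and any distortion apply to the point x, -y, -z); pixel columns grow to the right and rows downward; lengths in mm; the calibration is good to about 2 mm. A picture is of the moment at which its call begins. camera_model takes no time and is no camera call.
A pose or a line that the arm cannot do raises bot.IKError and nothing moves.
- bot.sign_off(): hands the job in, once; it reports no verdict.
The state is a dict: "t": time; "qpos": joint angles; "joint_velocities": joint speeds; "effort": joint torques, N m; "tcp_pos": TCP position; "orientation": TCP orientation; "contact_force": force on the tool from outside, world axes, zero at the start; "wrist_torque": the same for the moment, N m; "opening": opening from 0.0 (shut) to 1.0 (fully open).
Only numpy, scipy, OpenCV 4.12 (cv2) and the standard library are available. Lean on these libraries where they do the work, as an engineer would, in place of code of your own. Each camera call takes 0.05 s, during which the arm holds its last target. There are 200 camera calls.

## Working session

There is one attempt and no reset: what is moved stays moved. The work goes in short steps, each a Python script; the robot and the scene stay as the last script left them, time stands still between calls to the robot, and variables do not carry over. Pictures are saved under pics/ and viewed, about 8 in all and at most 12, crops included, and the job is handed in when it is done.

```bash
mkdir -p pics; ls; python3 - <<'E'
from bench import bot, imaging
import cv2
for n in("scene","top"):
    cv2.imwrite(f"pics/{n}0.png",imaging.capture(n)); m=imaging.camera_model(n); print(n,{k:(v.round(3).tolist() if hasattr(v,'round') else v) for k,v in m.items()})
print(bot.get_state())
E
```

```text
pics
scene {'K': [[455.951, 0.0, 326.348], [0.0, 455.951, 209.691], [0.0, 0.0, 1.0]], 'position': [1309.798, -168.279, 739.955], 'rotation': [0.843, 0.013, 1.238]}
top {'K': [[361.356, 0.0, 318.833], [0.0, 361.356, 202.143], [0.0, 0.0, 1.0]], 'position': [554.921, 74.187, 868.866], 'rotation': [0.066, 0.003, -1.59]}
{'t': 0.1, 'qpos': array([ 1.00079601e+00,  3.26881266e-01, -1.93451082e-01,  1.05199139e+00,
        1.72144284e-05,  1.43660095e+00]), 'joint_velocities': array([ 4.09677573e-04, -4.18507619e-04,  2.66146627e-03,  4.76340207e-04,
       -6.31121858e-04,  7.05466573e-05]), 'effort': array([ 1.07319138e-03, -4.44238400e+01,  2.63038516e+01,  7.89237296e-03,
       -9.69453527e-05, -2.46134351e-05]), 'tcp_pos': array([231.8583224 , 498.13091664, 195.38635777]), 'orientation': array([-3.14008128e+00, -2.21416626e-04,  2.70578753e+00]), 'contact_force': array([ 0.51366644, -0.38773645, -0.89586227]), 'wrist_torque': array([-0.00322362, -0.05999218,  0.03427068]), 'opening': 1.000600760379386}
```

View pics/scene0.png

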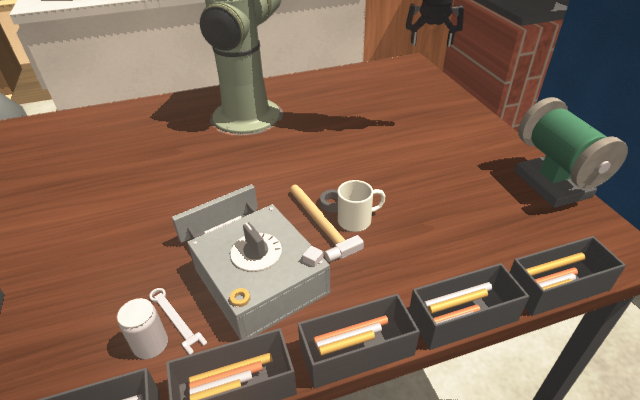

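View pics/top0.png

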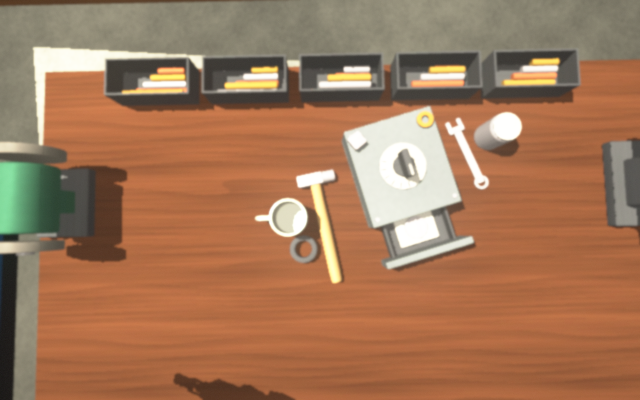

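The scene view shows the unit with its drawer open towards the robot. In the top view the unit's top is centred near (402,167), the dial is at about (405,165), and the drawer front runs from (386,265) to (472,240). I'll enlarge it.

```bash
python3 - <<'E'
import cv2
a=cv2.imread("pics/top0.png")[95:275,330:490]
b=cv2.imread("pics/scene0.png")[180:340,165:345]
cv2.imwrite("pics/topc.png",cv2.resize(a[:150*1+30],None,fx=3.3,fy=3.3,interpolation=cv2.INTER_CUBIC))
cv2.imwrite("pics/scenec.png",cv2.resize(b,None,fx=3.5,fy=3.5,interpolation=cv2.INTER_CUBIC))
E
```

```text
(no output)
```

View pics/topc.png

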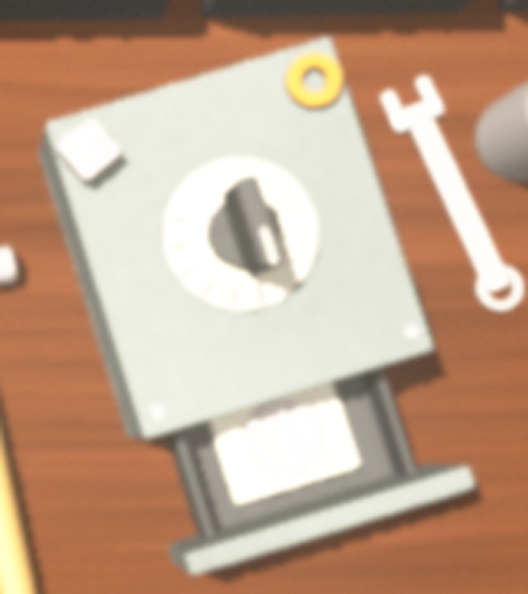

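View pics/scenec.png

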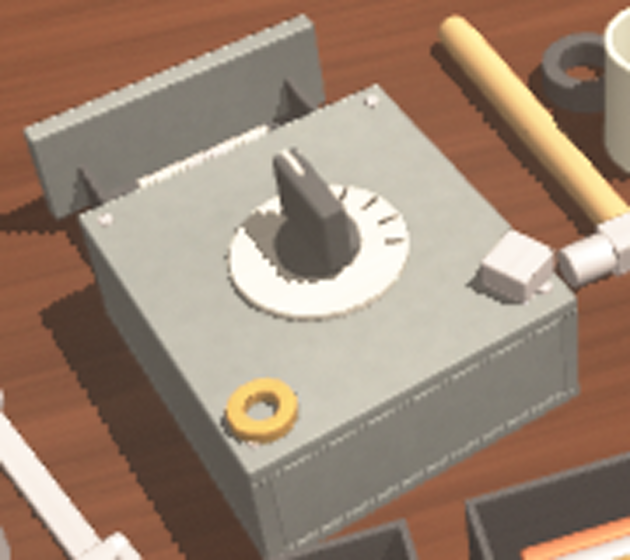

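The crops are clear, with no hidden obstruction between robot and drawer. Top-view corners of the unit's lid (crop px): BL(47,122), BR(330,38), FR(433,350), FL(138,437). The drawer's outer top edge is (193,573)–(476,488). Scene lid corners: FL(378,86), FR(82,208), BR(255,472), BL(577,307). Next is a joint fit of the pose and drawer opening.

```bash
cat > geo.py <<'E'
import numpy as np
from scipy.spatial.transform import Rotation as Ro
from bench import imaging
def proj(name,P):
    m=imaging.camera_model(name); r=np.array(m["rotation"])
    R=r if r.shape==(3,3) else Ro.from_euler("xyz",r).as_matrix()
    c=(np.atleast_2d(P)-m["position"])@R; c=c*[1,-1,-1]
    p=c@np.array(m["K"]).T; return p[:,:2]/p[:,2:]
E
python3 - <<'E'
import numpy as np
from scipy.optimize import least_squares
from geo import *
from bench import solve_ik
T=np.array([[47,122],[330,38],[433,350],[138,437],[241,233],[193,573],[476,488]])/3.3+[330,95]
S=np.array([[577,307],[255,472],[82,208],[378,86],[319,251],[305,15],[26,128]])/3.5+[165,180]
def pts(p,d):
    x,y,a,o=p; L=np.array([[110,100,85],[110,-100,85],[-110,-100,85],[-110,100,85],[0,0,91],[-125-o+d,98,82],[-125-o+d,-98,82]],float)
    return L@Ro.from_euler("z",a).as_matrix().T+[x,y,0]
f=lambda p,w:np.r_[(proj("top",pts(p,0))-T).ravel()*('t'in w),(proj("scene",pts(p,0))-S).ravel()*('s'in w)]
for w in("t","s","ts"):
    s=least_squares(f,[600,-50,0.3,70],args=(w,),x_scale=[10,10,.1,10]); print(w,s.x.round(4),f(s.x,"ts").round(1).reshape(-1,2).tolist())
E
```

```text
t [ 6.820287e+02 -1.084501e+02  2.739000e-01  7.896630e+01] [[-0.5, -0.2], [0.2, -0.6], [0.3, -0.1], [1.8, 0.2], [-0.2, 0.1], [-1.2, 0.6], [-0.5, -0.1], [-1.0, -3.7], [-4.1, 0.0], [-3.2, 1.0], [-1.4, -1.9], [-1.5, -1.9], [-1.2, -1.7], [-2.5, -0.9]]
s [ 6.864993e+02 -1.051145e+02  2.704000e-01  7.821350e+01] [[-1.9, -2.4], [-1.1, -2.4], [-1.4, -1.9], [-0.0, -1.9], [-1.8, -1.9], [-3.2, -1.9], [-2.5, -2.2], [1.4, -2.2], [-2.0, 1.5], [-1.1, 1.9], [0.8, -1.0], [0.6, -0.8], [1.1, -0.7], [-0.4, -0.0]]
ts [ 6.838984e+02 -1.065228e+02  2.725000e-01  7.944360e+01] [[-1.4, -1.1], [-0.6, -1.3], [-0.7, -0.9], [0.8, -0.7], [-1.1, -0.8], [-2.2, -0.1], [-1.4, -0.6], [0.3, -3.2], [-2.9, 0.6], [-2.1, 1.4], [-0.3, -1.5], [-0.4, -1.5], [-0.2, -1.5], [-1.5, -0.8]]
```

The two cameras agree to about 5 mm, and the sizes and the opening (79 mm, within 50–85) are consistent. I'm using (683.5, -107), yaw 0.2725. Now the drawer: shut fingers pushing along the unit's +x at about 55 mm height.

```bash
cat >> geo.py <<'E'
U=np.array([683.5,-107.,0]); A=0.2725; YAW=A-np.pi+0
UR=Ro.from_euler("z",A)
def W(x,y,z): return U+UR.apply([x,y,z])
def Loc(p): return UR.inv().apply(np.array(p)-U)
def rot(turn=0): return [np.pi,0,(A+np.pi-turn+np.pi)%(2*np.pi)-np.pi]
E
python3 - <<'E'
from geo import *
from bench import bot, solve_ik
import cv2
def rep(s):
    g=bot.get_state(); print(s,round(g['t'],2),Loc(g['tcp_pos']).round(1),UR.inv().apply(g['contact_force']).round(1),g['qpos'].round(2))
for p,t in(((0,0,106),0),((0,0,106),1.257)): print(solve_ik(W(*p),rot(t)))
bot.grip(0.0); bot.move_ptp(W(-260,0,180),rot()); rep("above")
bot.movel(W(-260,0,48)); rep("down")
print(bot.movel(W(-160,0,48),max_speed=70,threshold=12)); rep("p1")
if True:
    print(bot.movel(W(-127,0,48),max_speed=25,threshold=14)); rep("p2")
cv2.imwrite("pics/push_t.png",imaging.capture("top")); cv2.imwrite("pics/push_s.png",imaging.capture("scene"))
E
```

```text
[-0.26187388  0.65216726  0.10243631  1.02106538  0.         -0.53437388]
[-0.26187388  0.65216726  0.10243631  1.02106538  0.          0.72262612]
above 3.37 [-259.6    0.4  180. ] [-0.5  0.6  0.3] [-0.54  0.19 -0.42  0.96  0.   -0.82]
down 4.4 [-259.5   -0.4   48.6] [-0.4 -0.4  0.2] [-0.55  0.34 -0.6   0.63  0.   -0.82]
False
p1 5.97 [-160.4    0.    48. ] [ 0.5 -0.1  0.8] [-0.41  0.47 -0.39  0.71 -0.   -0.68]
False
p2 7.44 [-127.2    0.    48. ] [ 0.3  0.2 -1. ] [-0.37  0.51 -0.31  0.74 -0.   -0.65]
```

```bash
python3 - <<'E'
import cv2,numpy as np
a=cv2.resize(cv2.imread("pics/push_t.png")[95:275,310:490],None,fx=2.2,fy=2.2,interpolation=cv2.INTER_CUBIC)
b=cv2.resize(cv2.imread("pics/push_s.png")[160:340,165:345],None,fx=2.2,fy=2.2,interpolation=cv2.INTER_CUBIC)
cv2.imwrite("pics/push.png",np.hstack([a,b]))
E
```

```text
(no output)
```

View pics/push.png

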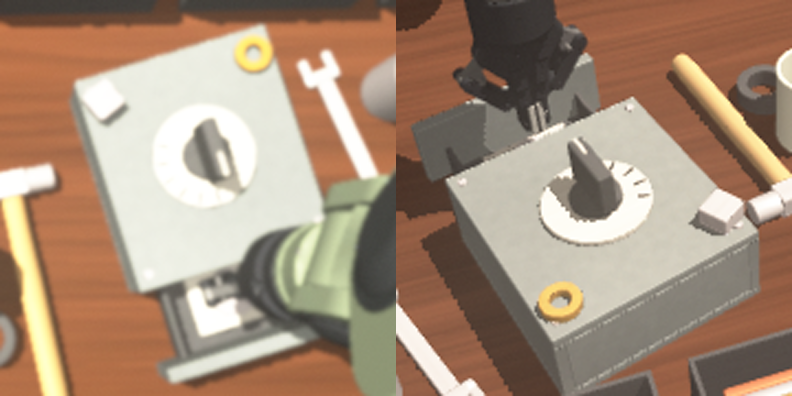

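The fingers look as if they sit between the drawer front and the box, over the drawer, with no force read. I'll compare the projected TCP with the picture before moving.

```bash
python3 - <<'E'
from geo import *
from bench import bot
import cv2
g=bot.get_state(); print(g['tcp_pos'],g['orientation'],g['contact_force'],g['opening'])
p=g['tcp_pos']
for n in("top","scene"):
    im=cv2.imread(f"pics/push_{n[0]}.png")
    pr=proj(n,np.array([p,p+[0,0,73],W(-204,98,82),W(-204,-98,82)])); print(n,pr.round(1).tolist())
    x0,y0=(350,150) if n=="top" else (165,150)
    c=cv2.resize(im[y0:y0+130,x0:x0+130],None,fx=3,fy=3,interpolation=cv2.INTER_CUBIC)
    for q in pr: cv2.circle(c,tuple(int(v) for v in (q-[x0,y0])*3),4,(0,0,255),1)
    if n=="top": A0=c
cv2.imwrite("pics/chk.png",np.hstack([A0,c]))
E
```

```text
[ 561.04374103 -141.22858969   47.99904472] [-3.14158710e+00 -1.20954437e-04 -2.86922390e+00] [0.45234718 0.661029   0.35259032] -0.005007951990899495
top [[414.8, 221.4], [424.1, 221.0], [386.5, 268.6], [473.0, 242.2]]
scene [[230.3, 229.0], [224.9, 203.8], [251.8, 182.8], [170.7, 215.8]]
```

View pics/chk.png

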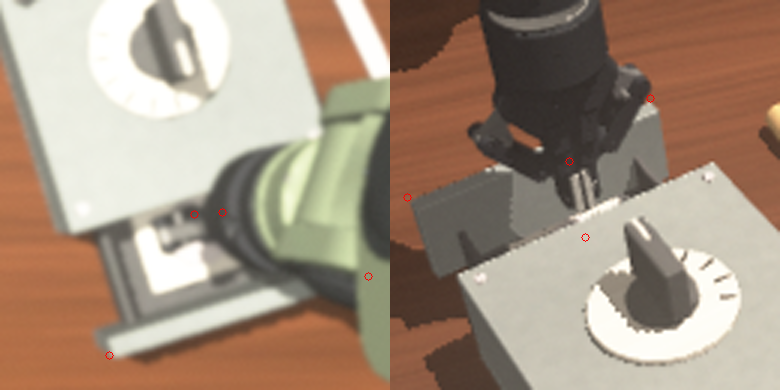

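The pictures disagree with the commanded pose: the tip looks to be on the inner side of the front. I'll lift straight up, which is safe from either side of the front, then measure where the gripper appears against its reported TCP.

```bash
python3 - <<'E'
from geo import *
from bench import bot
import cv2
print("start tcp in scene",proj("scene",[[231.9,498.1,195.4],[231.9,498.1,268]]).round(1).tolist())
bot.movel(W(-127,0,170))
g=bot.get_state(); p=g['tcp_pos']; print(g['t'],p,g['contact_force'])
c=[]
for n,(x0,y0) in(("top",(340,120)),("scene",(150,110))):
    im=imaging.capture(n); cv2.imwrite(f"pics/lift_{n}.png",im)
    pr=proj(n,np.array([p,p+[0,0,73]])); print(n,pr.round(1).tolist())
    a=cv2.resize(im[y0:y0+170,x0:x0+130],None,fx=3,fy=3,interpolation=cv2.INTER_CUBIC)
    for q in pr: cv2.circle(a,tuple(int(v) for v in (q-[x0,y0])*3),4,(0,0,255),1)
    c.append(a)
cv2.imwrite("pics/lift.png",np.hstack(c))
E
```

```text
start tcp in scene [[427.4, 60.9], [431.0, 35.0]]
8.5083 [ 560.5458274  -140.93401643  169.09224148] [-0.59294852  0.23236125  0.00138858]
top [[431.1, 220.9], [444.1, 220.3]]
scene [[221.1, 185.5], [214.7, 155.6]]
```

View pics/lift.png

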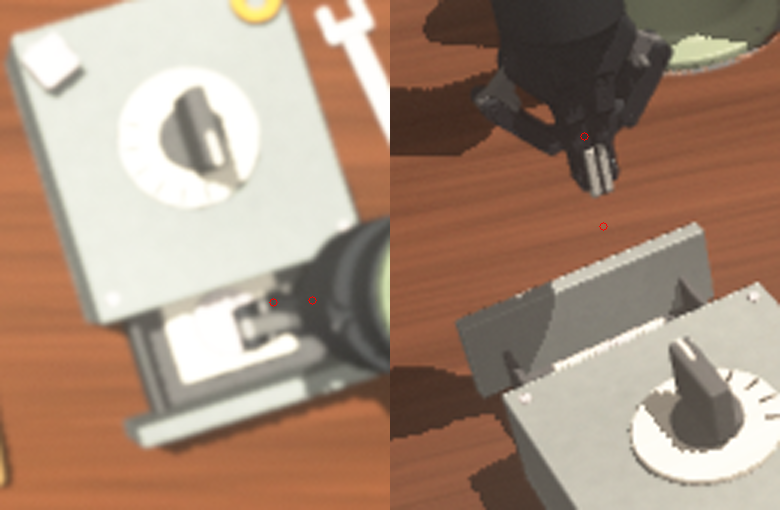

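The tip really is at scene px (220,174) and top px (421,229), against projections of (221,185) and (431,221). That's a systematic gap of about 10 px, so I'll test the rotation convention and triangulate.

```bash
python3 - <<'E'
import numpy as np
from scipy.optimize import least_squares
from scipy.spatial.transform import Rotation as Ro
from bench import imaging
M={n:imaging.camera_model(n) for n in("top","scene")}
print({k:v for n in M for k,v in M[n].items()}.keys())
conv={"xyz":lambda r:Ro.from_euler("xyz",r),"XYZ":lambda r:Ro.from_euler("XYZ",r),"rotvec":Ro.from_rotvec}
def proj(n,P,cv):
    m=M[n]; c=(np.atleast_2d(P)-m["position"])@conv[cv](np.array(m["rotation"])).as_matrix()*[1,-1,-1]
    p=c@np.array(m["K"]).T; return p[:,:2]/p[:,2:]
T=np.array([[47,122],[330,38],[433,350],[138,437],[241,233],[193,573],[476,488]])/3.3+[330,95]
S=np.array([[577,307],[255,472],[82,208],[378,86],[319,251],[305,15],[26,128]])/3.5+[165,180]
def pts(p):
    x,y,a,o,z=p; L=np.array([[110,100,85],[110,-100,85],[-110,-100,85],[-110,100,85],[0,0,91],[-125-o,98,82],[-125-o,-98,82]],float)
    return L@Ro.from_euler("z",a).as_matrix().T+[x,y,z]
for c in conv:
    f=lambda p:np.r_[(proj("top",pts(p),c)-T).ravel(),(proj("scene",pts(p),c)-S).ravel()]
    s=least_squares(f,[650,-50,0.3,70,0],x_scale=[10,10,.1,10,10])
    tip=least_squares(lambda P:np.r_[(proj("top",P,c)-[420.7,229.3])[0],(proj("scene",P,c)-[220,174])[0]],[560,-140,170])
    print(c,s.x.round(3),"cost",round(s.cost,1),"tip",tip.x.round(1),round(tip.cost,1),"base",proj("scene",[0,0,0],c).round(0))
E
```

```text
dict_keys(['K', 'position', 'rotation'])
xyz [ 6.82981e+02 -1.06767e+02  2.73000e-01  7.99180e+01 -3.36500e+00] cost 21.4 tip [ 542.5 -127.   179.4] 30.5 base [[245. 114.]]
XYZ [ 1.151600e+03  7.295590e+02  2.240000e-01  2.426740e+02 -1.317367e+03] cost 196827.3 tip [  775.    691.2 -1220.1] 27355.6 base [[-278. -569.]]
rotvec [ 7.89930e+02  1.45853e+02  3.01000e-01  1.13318e+02 -2.88560e+02] cost 55640.9 tip [ 594.4   83.8 -121.7] 7128.5 base [[ 76. -45.]]
```

The convention is right, since the unit fits and the base projects correctly. The top-view protrusion is a finger elbow, not the tip. In the scene view the tip looks about 28 mm higher than reported, which would explain fingers passing over the front. I'll measure it by touch on the bare bench in front of the drawer.

```bash
python3 - <<'E'
from geo import *
from bench import bot
def rep(s):
    g=bot.get_state(); print(s,round(g['t'],2),Loc(g['tcp_pos']).round(1),UR.inv().apply(g['contact_force']).round(1))
bot.movel(W(-275,0,165),max_speed=200); rep("out")
bot.movel(W(-275,0,25),max_speed=150); rep("down")
print(bot.movel(W(-275,0,-45),max_speed=40,threshold=5)); rep("touch")
E
```

```text
out 9.5 [-274.1   -0.5  165.2] [ 0. -0. -0.]
down 10.58 [-274.4   -0.4   25.5] [0.2 1.  0.2]
True
touch 11.93 [-2.751e+02  1.000e-01 -3.520e+01] [-1.3  0.9  7.6]
```

Touch happened at reported z = -35, so the real fingertips are 35 mm above the reported TCP. I'll correct for that with a constant ZO = 35 and push again at real tip height 48.

```bash
cat >> geo.py <<'E'
ZO=35.0   # real tip height = reported TCP z + ZO (touch-measured)
def V(x,y,z): return W(x,y,z-ZO)
E
python3 - <<'E'
from geo import *
from bench import bot
import cv2
def rep(s):
    g=bot.get_state(); print(s,round(g['t'],2),Loc(g['tcp_pos']).round(1),UR.inv().apply(g['contact_force']).round(1))
bot.movel(V(-275,0,48),max_speed=150); rep("up")
print(bot.movel(V(-160,0,48),max_speed=80,threshold=14)); rep("p1")
print(bot.movel(V(-120,0,48),max_speed=30,threshold=14)); rep("p2")
bot.dwell(0.3); rep("hold")
c=[cv2.resize(i,None,fx=2.2,fy=2.2,interpolation=cv2.INTER_CUBIC) for i in(imaging.capture("top")[95:275,310:490],imaging.capture("scene")[160:340,165:345])]
cv2.imwrite("pics/push2.png",np.hstack(c))
E
```

```text
up 12.41 [-2.748e+02 -2.000e-01  1.290e+01] [-0.   0.3 -0.1]
False
p1 14.0 [-159.9   -0.4   13.2] [-0.2  0.7 -0.2]
True
p2 14.81 [-139.2    0.3   12.5] [-0.8  0.4  0.1]
hold 15.11 [-140.3    0.4   12.2] [ 0.4 -0.1  0.6]
```

View pics/push2.png

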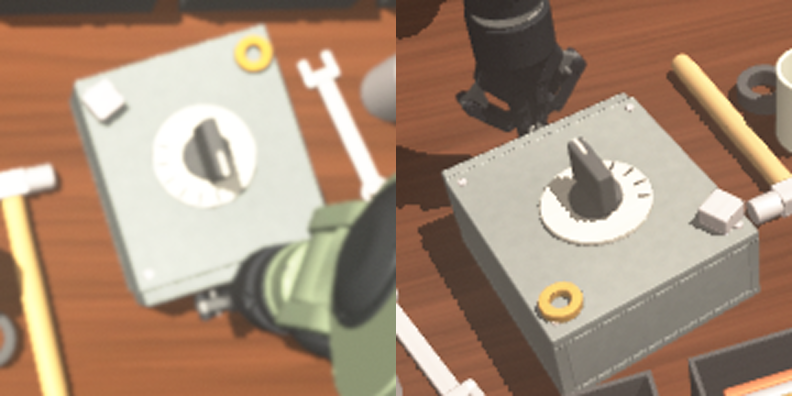

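The drawer front now sits flush against the box in both views, and the dial is unmoved. One more press will confirm it's seated: it should meet a stiff stop with no further travel.

```bash
python3 - <<'E'
from geo import *
from bench import bot
def rep(s):
    g=bot.get_state(); print(s,round(g['t'],2),Loc(g['tcp_pos']).round(1),UR.inv().apply(g['contact_force']).round(1))
print(bot.movel(V(-122,0,48),max_speed=25,threshold=20)); rep("press")
bot.movel(V(-175,0,48),max_speed=100); rep("back")
bot.movel(V(-175,0,200),max_speed=180); rep("up")
bot.grip(1.0,30)
bot.movel(V(0,0,200),rot(),max_speed=180); rep("over dial")
c=[]
import cv2
for n in("top","scene"):
    cv2.imwrite(f"pics/over_{n}.png",imaging.capture(n))
E
python3 - <<'E'
import cv2,numpy as np
c=[cv2.resize(cv2.imread(f"pics/over_{n}.png")[y:y+180,x:x+180],None,fx=2.2,fy=2.2,interpolation=cv2.INTER_CUBIC) for n,x,y in(("top",310,95),("scene",165,120))]
cv2.imwrite("pics/over.png",np.hstack(c))
E
```

```text
True
press 15.6 [-139.9    0.7   11.9] [-0.4 -0.4  0.3]
back 16.1 [-174.7   -0.3   13.2] [ 0.6 -0.5 -0.7]
up 17.09 [-175.4    0.5  164. ] [-0.9 -0.4  0.4]
over dial 19.0 [-6.000e-01  1.000e-01  1.648e+02] [ 0.8  0.1 -0.4]
```

View pics/over.png

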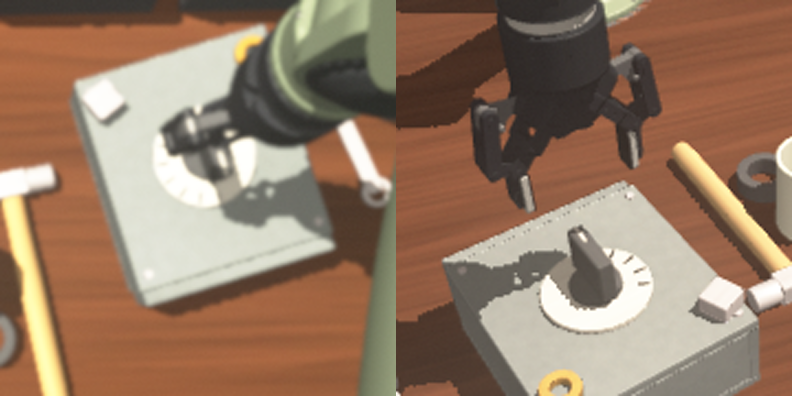

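The repeat press hit the same stiff stop (-139.9), so the drawer is seated. In the picture the open fingers straddle the wing, tips at scene px (224,214) and (273,195). Now descend with a guard, close gently, and read the side force.

```bash
python3 - <<'E'
from geo import *
from bench import bot
def rep(s):
    g=bot.get_state(); print(s,round(g['t'],2),Loc(g['tcp_pos']).round(1),"F",UR.inv().apply(g['contact_force']).round(1),"T",g['wrist_torque'].round(2),"op",round(g['opening'],3),g['qpos'][5].round(3))
m=proj("scene",W(-.6,0,213))[0]; print("tip mid expected",m,"seen [248.6 204.5]")
if np.hypot(*(m-[248.6,204.5]))<8:
    print(bot.movel(V(0,0,107),max_speed=60,threshold=6)); rep("down")
    bot.grip(0.35,25); rep("half")
    bot.grip(0.0,25); bot.dwell(0.2); rep("closed")
E
```

```text
tip mid expected [247.31823481 202.6601404 ] seen [248.6 204.5]
False
down 20.8 [ 0.3 -0.2 72.5] F [0.1 0.3 0.4] T [-0.07 -0.01 -0.03] op 1.0 -0.534
half 21.38 [-0.  0. 72.] F [-0.3 -0.4  0.7] T [-0.01 -0.03 -0.02] op 0.351 -0.534
closed 21.83 [ 0.   0.3 72.1] F [0.1 1.7 1.3] T [ 0.32  0.2  -0.09] op 0.183 -0.534
```

The gripper closed at opening 0.183, about 15.6 mm against the 16 mm wing, with under 2 N of side force: well centred. Now I'll turn in small steps, logging wrist torque to feel the clicks, to the first stop to start with.

```bash
cat > turn.py <<'E'
from geo import *
from bench import bot
def turn(angles):
    for a in angles:
        bot.movel(V(0,0,107),rot(a),max_speed=100); g=bot.get_state()
        real=A+np.pi-g['orientation'][2]; real=(real+np.pi)%(2*np.pi)-np.pi
        print(f"{a:.3f} real {real:.3f} t {g['t']:.2f} Tz {g['wrist_torque'][2]:+.3f} F {g['contact_force'].round(1)} op {g['opening']:.3f}",flush=True)
E
python3 - <<'E'
from turn import *
bot.grip(0.0,50)
turn(np.radians([0,6,12,18,24]))
E
```

```text
0.000 real -0.000 t 22.30 Tz -0.031 F [-1.6  2.5  3.9] op 0.179
0.105 real 0.102 t 22.56 Tz +0.128 F [-1.9  3.6  3.5] op 0.182
0.209 real 0.206 t 22.82 Tz -0.035 F [-1.9  2.6  3.1] op 0.184
0.314 real 0.310 t 23.07 Tz -0.113 F [-1.5  0.2  3.5] op 0.180
0.419 real 0.415 t 23.33 Tz +0.041 F [-1.5 -1.1  3.1] op 0.182
```

The click pattern is clear: torque peaks at +0.13 resisting, crosses zero at 12°, goes to -0.11 drawing in, then about 0 at 24°, the first stop. Continuing the same way to the second and third stops.

```bash
python3 - <<'E'
from turn import *
turn(np.radians([30,36,42,48]))
turn(np.radians([54,60,66,69,72]))
bot.dwell(0.4); g=bot.get_state(); print(g['t'],g['wrist_torque'].round(3),g['contact_force'].round(1))
import cv2
c=[cv2.resize(imaging.capture(n)[y:y+150,x:x+150],None,fx=2.6,fy=2.6,interpolation=cv2.INTER_CUBIC) for n,x,y in(("top",330,105),("scene",180,160))]
cv2.imwrite("pics/turned.png",np.hstack(c)); cv2.imwrite("pics/turned_full.png",imaging.capture("top"))
d=cv2.absdiff(cv2.imread("pics/top0.png"),cv2.imread("pics/turned_full.png")).max(2)
print("changed px left part (mug/hammer/collar):",int((d[150:300,250:345]>40).sum()))
E
```

```text
0.524 real 0.519 t 23.59 Tz +0.140 F [-3.5 -3.2  4.6] op 0.177
0.628 real 0.625 t 23.85 Tz +0.045 F [-2.7 -3.6  3.4] op 0.180
0.733 real 0.731 t 24.11 Tz -0.141 F [-3.7 -4.7  3.6] op 0.181
0.838 real 0.835 t 24.37 Tz +0.021 F [-3.2 -5.   5.2] op 0.184
0.942 real 0.940 t 24.62 Tz +0.148 F [-4.5 -5.9  4.2] op 0.181
1.047 real 1.045 t 24.88 Tz -0.031 F [-4.9 -7.1  4.4] op 0.178
1.152 real 1.150 t 25.14 Tz -0.125 F [-5.  -6.5  5.7] op 0.180
1.204 real 1.202 t 25.39 Tz -0.134 F [-6.  -8.3  4.5] op 0.178
1.257 real 1.254 t 25.64 Tz +0.030 F [-6.  -7.8  5.9] op 0.182
26.0417 [-1.126  1.002  0.019] [-5.6 -7.2  6.2]
changed px left part (mug/hammer/collar): 0
```

View pics/turned.png

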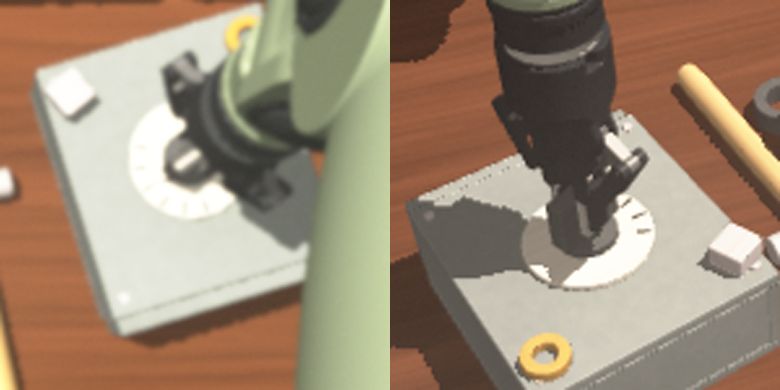

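The dial is gripped after the third click with near-zero torque (+0.02), the drawer is flush, and the block and washer are in place. Handing in.

```bash
python3 - <<'E'
from bench import bot
print(bot.get_state()['t'],bot.sign_off())
E
```

```text
the job is handed in; nothing more can be done
26.1917 None
```

The drawer was pushed home, then the dial was gripped and turned clockwise to its third stop. I handed the job in at 26.2 s with the gripper still holding it.

- **Drawer:** The first push missed: the fingers passed over the drawer front without touching it. A touch on the bench showed the real fingertips sit about 35 mm above the reported TCP, so I corrected for that. The second push closed the drawer. A repeat press met the same stiff stop within 1 mm, and the pictures show the front flush with the box.
- **Dial:** Wrist torque showed three clicks, resisting at up to +0.15 N m and then drawing in at up to -0.14 N m. It ended near zero (+0.02 N m) with the gripper turned 1.254 rad, against 1.257 for the third stop. The opening of 0.18 (about 15 mm) matches the 16 mm wing at the 50 N grip setting.
- **Bystanders:** The area around the mug, hammer and collar showed no changed pixels in the top view. The block and washer look unmoved in the last pictures. The wrench and tin were mostly out of view there; they were not rechecked, and the arm only passed well above that side.
- **Disagreements:** The two cameras differed by about 5 mm on the unit's position. A side force of about 9 N had built up on the tool by the end, as expected from gripping a few mm off the dial's axis.

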